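# Draw back the lid feeder's follower and cam-lock it at the fill mark

## Task

The lid feeder on the counter needs refilling. Reach in beside its draw rod and pull the bent handle right back against the spring until you feel the end stop, to see that the follower runs free, then let it in again until the dark groove round the rod is level with the outer face of the collar. Hold it at that mark while you squeeze the cam lever fully shut alongside the rod, and finish still gripping rod and lever together, as I drop the lids in; leave the other things on the counter where they stand.

Things in the scene. Friction and masses are not known exactly. Their poses are not given: they have to be found in the camera images.
- lid_feeder: Lid feeder: steel rack fixed to the counter, 200 x 112 mm. Cup lids stand on edge in a wire cradle (tops 117 mm high); an end plate (top 106 mm) carries a barrel that ends in a dark collar. Origin on the counter below the collar's outer face. -x: the way the rod is drawn out; +x: to the cradle; +y: the cam lever's side; -y: the side the handle is bent to; z up.
- collar_face (a point): Centre of the collar's outer face, on the draw rod's axis, 66 mm above the counter; axes as the feeder's. The collar is 34 mm across, the barrel behind it 24 mm; they run 60 mm from this face to the end plate. Beside them is free space down to the base plate (11 mm high).
- rod_mark (a point): Fill mark: centre of a dark groove, 3 mm wide, round the draw rod (level steel rod 16 mm across). At the start it is 52 mm inside the barrel, unseen; drawn out right, it lies in the plane of the collar's outer face.
- handle (a point): Point in the handle, 66 mm up: the rod's outer end is bent square to the -y side, a level round bar, 14 mm thick, that ends 62 mm from the rod's axis. This point is on the bar's centre line, 40 mm from the rod's axis and 62 mm farther out than the mark. A finger beside the rod pushes the bar's inner face to draw the rod. At the start 10 mm outside the collar's face.
- lever_tip (a point): Tip of the steel cam lever (14 mm high, 8 mm thick, 66 mm up). It turns level about a pin 6 mm outside the collar's face, 21 mm to the +y side of the rod's axis; tip 50 mm from the pin. Open, it slants out to 50 mm from the rod's axis. Shut, it lies along the rod, outer face 24 mm from the axis: rod and lever are then 32 mm thick, from y = -8 to +24 mm of the feeder.
- draw_rod (a joint): Draw of the rod, m: 0 fully in (start), 0.052 with the groove level with the collar's face, 0.072 at its hard end stop. A spring pulls it in with about 3.5 N at the start and 5 N at the mark; let go with the lever open, it runs home.
- cam_lever (a joint): Cam lever, rad: 0 open, 0.56 fully shut against its stop. It stays where it is left. Over the last four fifths of its way its cam bites on the rod and clamps it, which takes a few newtons at the tip and drags the rod 1 to 2 mm inward while it is held.
- berry_tub: Clear square tub of berries, 69 x 69 x 75 mm, loose; origin under its centre. To be left alone.
- lid_low: Lower of two spare cup lids lying stacked, 101 mm across, 10 mm thick, loose; origin under its centre. To be left alone.
- lid_top: The upper of the two spare lids. To be left alone.
- steel_jug: Small steel milk jug, 101 x 69 x 92 mm, loose; origin under its centre. To be left alone.
- date_tape: Roll of paper tape lying flat, 104 mm across, 25 mm high, loose. To be left alone.

How it is judged:
By the outcome, as a careful person would: the job done as asked, in the order asked, and still so for the second after the job is handed in, while the arm keeps its last pose, push and grip.
It also fails if it takes over 42 s, if anything falls off the work surface, if the arm or the gripper's body presses on something with over 40 N, if the wrist force passes 120 N, or if a joint passes its speed limit or range.

## Robot

A 6-joint arm with a two-finger parallel gripper is mounted at the origin on a cart in front of the work surface, level with it; the furniture and walls round the work are solid. World frame = base frame: x ahead of the robot, y to its left, z up, the work surface at z = 0. Lengths are in m, angles in degrees, forces in N, time in s.
With the tool pointing down it reaches from about 0.375 to 0.975 m from the base axis. Payload 3.8 kg.
Tool frame: the origin (TCP) lies on the front face of the gripper's body, between the roots of the fingers; the fingertips stand 64 mm ahead of it and the grasp point (between the pads) lies 45 mm ahead of it (manip.tcp_to_grasp is the distance from the TCP to the grasp point, in m); y points along the fingers, z is the direction in which the jaws open and shut, and the axes are right-handed (so a half turn about y gives the same grasp; the last joint's range is limited). The gripper opens to 88 mm and grips with 3 to 60 N. Pads are 18 mm wide; open, the fingers measure 123 mm over their backs; the gripper's body (75 mm by 187 mm) begins 45 mm behind the grasp point.
Start: joints at [61.427, 15.12, 91.902, -0, 72.978, -2.114], TCP at [0.301, 0.604, 0.303] pointing down, gripper open.
Joint ranges: [-150.88, 150.88], [-54.13, 125.18], [17.81, 147.31], [-75.09, 255.09], [0, 152.58], [-146.25, 146.25]. Speed limits (degrees/s): [147.25, 147.25, 180, 180, 180, 180].

## Interface

Orientations are given as a 3x3 rotation matrix whose columns are the frame's x, y, z axes.
In Python, from cell import monitor, eyes, order, manip gives the robot as it stands. The module is installed in compiled form; this text tells all that it offers.
- The arm moves only by the tool step_arm, never from a script. Its argument "plan" is a list of rows, each a list of 7 numbers: the finger opening in m, from 0 to 0.0881, then the shift along the tool's x, y, z in m, then the turn, a rotation vector about the tool's x, y, z in rad. A call has 1 to 10 rows; each row shifts and turns the pose as measured when the row begins, along the tool's axes as they then stand; what a row does not reach is not made up. A row lasts 1/12 s, in which the tool goes at most 41.7 mm and 7.16 degrees, less where a joint would pass 70% of its speed; a pose out of reach is approached as far as the arm can. A call with a gripper value outside its range is refused whole. The fingers move at their own pace and stop on an object; the grip force is fixed at half the most. Time passes only in rows, so rows that do not move let the fingers close. It gives the time, the measured TCP pose, the force and the opening at its end, in the units of the state.
- monitor.get_state(): the state, without advancing time (a new reading comes with each control period).
- eyes.capture(name): name is "scene" or "top" or "wrist"; returns a dict with "img" (420x560x3 uint8, red, green, blue), "fx", "fy", "cx", "cy" (pixels), "R" (3x3) and "t" (3): a world point X has camera coordinates R X + t. Camera axes: x right, y down, z forward; pixel columns grow to the right and rows downward; lengths in m; the calibration is good to about 2 mm. A picture is of the moment at which its call begins. There is no depth.
- order.sign_off(): hands the job in, once; it reports no verdict.
Trained networks look in a picture, given as the dict that the camera call returned (one of the last four; its "shot" number tells which), for a name from the list of things; names that differ only in an ending like _2 or _b are one class to them, and where a whole thing is asked for, a point or a joint stands for the part that bears it (a point fixed in the world has none). Each returns a list of dicts, best first, with "conf" (0 to 1); they miss things now and then, are a little off and sometimes report something else, mostly with a low value. They report only what shows in the picture. A call takes as long as a camera call.
- eyes.search_frame(picture, target): "at" ([row, column] as shares, 0 to 1, of the picture: columns of its width, rows of its height, amid what is visible of it).
- eyes.cut_out(picture, target): "mask" (420x560 bool, what is visible of it) and "at" ([row, column] as shares, 0 to 1, of the picture: columns of its width, rows of its height, amid what is visible of it).
The state is a dict: "time_s": time; "joint_pos": joint angles; "joint_velocities": joint speeds; "joint_efforts": joint torques, N m; "eef_pos": TCP position; "tcp_rot": TCP orientation; "wrist_force": force on the tool from outside, world axes, zero at the start; "moment": the same for the moment, N m; "opening": finger opening in m.
Only numpy, scipy, OpenCV 4.12 (cv2) and the standard library are available. Lean on these libraries where they do the work, as an engineer would, in place of code of your own. Each camera call takes 0.05 s, during which the arm holds its last target.

## Working session

There is one attempt and no reset: what is moved stays moved. The work goes in short steps, Python scripts to look and compute and a tool call to move; the robot and the scene stay as the last step left them, time stands still between calls to the robot, and variables do not carry over. Pictures are saved under pics/ and viewed, and the job is handed in when it is done.

Besides the shell and the picture viewer there is one more tool, called after "Emit:" by a JSON object that holds its "fn" and its "kwargs". step_arm: Moves the arm, as the interface text tells. Its arguments: {"type":"object","properties":{"plan":{"type":"array","items":{"type":"array","items":{"type":"number"}}}},"required":["plan"]}

```bash
mkdir -p pics
python3 - <<'E'
from cell import monitor, eyes, order, manip
import cv2, numpy as np
s=monitor.get_state(); print({k:np.round(v,3).tolist() for k,v in s.items()})
print(manip.tcp_to_grasp)
for n in ["scene","top","wrist"]:
    p=eyes.capture(n); cv2.imwrite(f"pics/{n}0.png",p["img"][:,:,::-1]); print(n,p["fx"],p["cx"],p["cy"],np.round(p["R"],4).tolist(),np.round(p["t"],4).tolist())
    for t in ["lid_feeder","handle","lever_tip","collar_face"]:
        try: print(t,[(round(d["conf"],2),round(d["at"][1]*560),round(d["at"][0]*420)) for d in eyes.search_frame(p,t)])
        except Exception as e: print(t,e)
E
```

```text
{'time_s': 0.0, 'joint_pos': [61.427, 15.168, 91.98, -0.001, 72.977, -2.113], 'joint_velocities': [0.064, 0.017, -0.02, -0.121, 0.027, -0.035], 'joint_efforts': [0.002, -50.21, -35.688, 0.073, 0.029, -0.0], 'eef_pos': [0.3, 0.604, 0.301], 'tcp_rot': [[0.895, -0.001, 0.446], [-0.446, -0.002, 0.895], [-0.0, -1.0, -0.002]], 'wrist_force': [0.179, 0.332, -0.104], 'moment': [-0.014, 0.048, -0.056], 'opening': 0.088}
0.0453
scene 439.7431369282346 274.43577537125265 211.3006799608644 [[0.7281, -0.6852, -0.0191], [-0.3806, -0.3809, -0.8427], [0.5702, 0.6208, -0.5381]] [-0.3734, 0.2547, 0.8541]
lid_feeder [(0.84, 267, 214)]
handle [(0.62, 263, 194)]
lever_tip [(0.57, 276, 222)]
collar_face [(0.75, 267, 211)]
top 540.5513368574066 276.72530888598607 213.00913697963688 [[-0.0197, -0.9998, 0.0075], [-0.9874, 0.0183, -0.1573], [0.1571, -0.0105, -0.9875]] [0.0226, 0.546, 1.4324]
lid_feeder [(0.84, 262, 217)]
handle [(0.62, 259, 215)]
lever_tip [(0.59, 303, 238)]
collar_face [(0.66, 264, 220)]
wrist 298.18983465982853 281.9361412102528 207.40595578966943 [[0.4448, 0.8956, -0.0003], [0.8624, -0.4282, 0.2699], [0.2416, -0.1203, -0.9629]] [-0.6732, -0.0391, 0.3897]
lid_feeder []
handle []
lever_tip []
collar_face []
```

View pics/scene0.png

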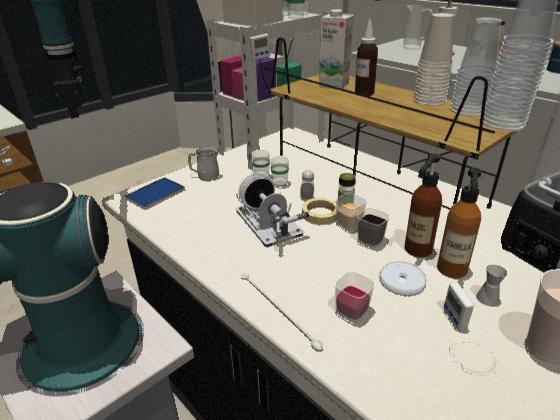

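View pics/top0.png

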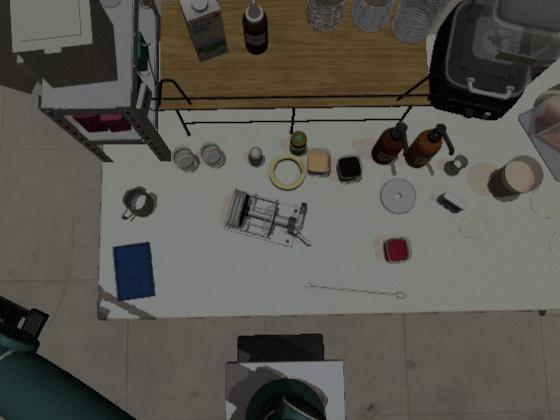

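View pics/wrist0.png

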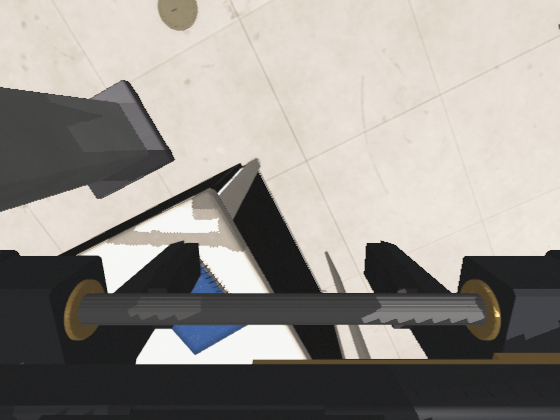

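The feeder sits near (265,217) in the top view, with the cradle to the left and the rod pointing right. I'll enlarge it.

Run:
```python
import cv2
t=cv2.imread("pics/top0.png")[175:260,205:330]; s=cv2.imread("pics/scene0.png")[160:255,220:330]
cv2.imwrite("pics/topz.png",cv2.resize(t,None,fx=6,fy=6,interpolation=cv2.INTER_CUBIC))
cv2.imwrite("pics/scenez.png",cv2.resize(s,None,fx=6,fy=6,interpolation=cv2.INTER_CUBIC))
```

```text
(no output)
```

View pics/topz.png

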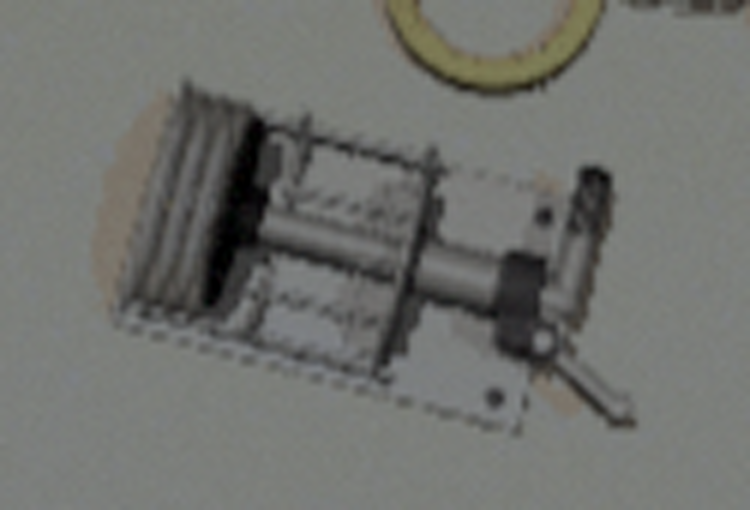

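View pics/scenez.png

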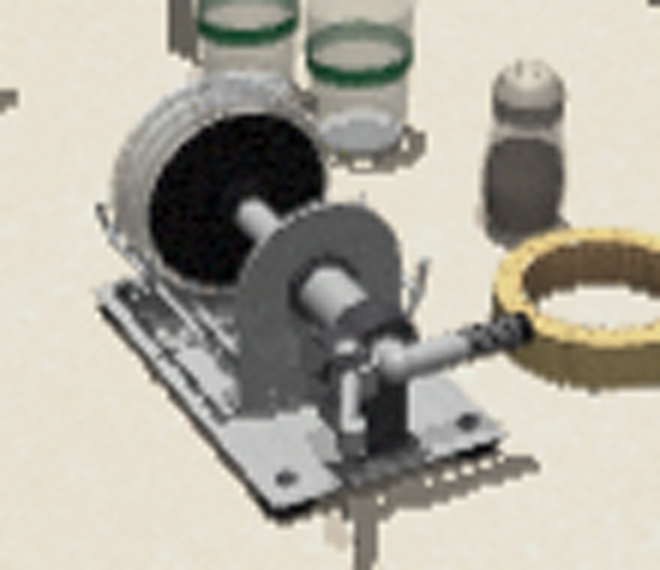

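```bash
cat > h.py <<'E'
import numpy as np, cv2
from cell import monitor, eyes, order, manip
def P(p,X):
    c=p["R"]@np.asarray(X,float)+p["t"]; return np.array([p["fx"]*c[0]/c[2]+p["cx"],p["fy"]*c[1]/c[2]+p["cy"]])
def ray(p,uv):
    d=np.array([(uv[0]-p["cx"])/p["fx"],(uv[1]-p["cy"])/p["fy"],1.]); return -p["R"].T@p["t"], p["R"].T@d
def tri(obs):
    A=np.zeros((3,3));b=np.zeros(3)
    for p,uv in obs:
        o,d=ray(p,uv); d=d/np.linalg.norm(d); M=np.eye(3)-np.outer(d,d); A+=M;b+=M@o
    return np.linalg.solve(A,b)
def plane(p,uv,z):
    o,d=ray(p,uv); return o+d*(z-o[2])/d[2]
def save(p,n,box=None,f=1):
    im=p["img"][:,:,::-1]
    if box: im=im[box[1]:box[3],box[0]:box[2]]
    cv2.imwrite(f"pics/{n}.png",cv2.resize(im,None,fx=f,fy=f,interpolation=cv2.INTER_CUBIC))
E
python3 - <<'E'
from h import *
top=eyes.capture("top"); sc=eyes.capture("scene")
zt=lambda x,y:((x+.5)/6-.5+205,(y+.5)/6-.5+175); zs=lambda x,y:((x+.5)/6-.5+220,(y+.5)/6-.5+160)
for n,a,b in [("handle end",(595,180),(522,325)),("elbow",(565,305),(387,360)),("pin",(543,341),(347,348)),("lever tip",(625,412),(352,440))]:
    print(n,tri([(top,zt(*a)),(sc,zs(*b))]).round(3),plane(top,zt(*a),.066).round(3))
for a in [(435,160),(385,375)]: print(plane(top,zt(*a),.08).round(3))
E
```

```text
handle end [ 0.565 -0.062  0.067] [ 0.564 -0.061  0.066]
elbow [ 0.506 -0.045  0.07 ] [ 0.508 -0.046  0.066]
pin [ 0.491 -0.035  0.078] [ 0.492 -0.036  0.066]
lever tip [ 0.46  -0.071  0.066] [ 0.46  -0.071  0.066]
[0.572 0.011 0.08 ]
[0.476 0.035 0.08 ]
```

```bash
cat >> h.py <<'E'
from scipy.spatial.transform import Rotation as Ro
def Rt(th): # feeder x angle offset: feeder -x = (-sin,-cos)
    x=np.array([-np.sin(th),-np.cos(th),0]); y=np.array([0,0,-1.]); return np.c_[x,y,np.cross(x,y)]
def plan(tgt,Rtgt,n,op=.088):
    s=monitor.get_state(); p=np.array(s["eef_pos"]);R=np.array(s["tcp_rot"])
    w=Ro.from_matrix(R.T@Rtgt).as_rotvec(); d=(np.array(tgt)-p)/n
    out=[]
    for i in range(n):
        out.append([op]+list((R.T@d).round(4))+list((w/n).round(4))); R=R@Ro.from_rotvec(w/n).as_matrix()
    for r in out: print([float(v) for v in r])
E
python3 - <<'E'
from h import *
plan([.51,-.03,.25],Rt(np.radians(14.7)),18)
E
```

```text
[0.088, 0.0261, 0.0029, -0.0264, -0.0, 0.0759, -0.0]
[0.088, 0.028, 0.0029, -0.0243, -0.0, 0.0759, -0.0]
[0.088, 0.0298, 0.0029, -0.0221, -0.0, 0.0759, -0.0]
[0.088, 0.0314, 0.0029, -0.0198, -0.0, 0.0759, -0.0]
[0.088, 0.0328, 0.0029, -0.0174, -0.0, 0.0759, -0.0]
[0.088, 0.034, 0.0029, -0.0148, -0.0, 0.0759, -0.0]
[0.088, 0.035, 0.0029, -0.0122, -0.0, 0.0759, -0.0]
[0.088, 0.0359, 0.0029, -0.0095, -0.0, 0.0759, -0.0]
[0.088, 0.0365, 0.0029, -0.0068, -0.0, 0.0759, -0.0]
[0.088, 0.0369, 0.0029, -0.004, -0.0, 0.0759, -0.0]
[0.088, 0.0371, 0.0029, -0.0012, -0.0, 0.0759, -0.0]
[0.088, 0.0371, 0.0029, 0.0016, -0.0, 0.0759, -0.0]
[0.088, 0.0368, 0.0029, 0.0044, -0.0, 0.0759, -0.0]
[0.088, 0.0364, 0.0029, 0.0072, -0.0, 0.0759, -0.0]
[0.088, 0.0357, 0.0029, 0.01, -0.0, 0.0759, -0.0]
[0.088, 0.0349, 0.0029, 0.0126, -0.0, 0.0759, -0.0]
[0.088, 0.0338, 0.0029, 0.0152, -0.0, 0.0759, -0.0]
[0.088, 0.0326, 0.0029, 0.0178, -0.0, 0.0759, -0.0]
```

Emit:
{"fn": "step_arm", "kwargs": {"plan": [[0.088,0.026,0.003,-0.026,0,0.076,0],[0.088,0.028,0.003,-0.024,0,0.076,0],[0.088,0.03,0.003,-0.022,0,0.076,0],[0.088,0.031,0.003,-0.02,0,0.076,0],[0.088,0.033,0.003,-0.017,0,0.076,0],[0.088,0.034,0.003,-0.015,0,0.076,0],[0.088,0.035,0.003,-0.012,0,0.076,0],[0.088,0.036,0.003,-0.01,0,0.076,0],[0.088,0.036,0.003,-0.007,0,0.076,0],[0.088,0.037,0.003,-0.004,0,0.076,0]]}}

```text
time_s: 1.68
eef_pos: [0.4139, 0.2452, 0.2712]
tcp_rot: [[0.321, 0.005, 0.947], [-0.947, 0.007, 0.32], [-0.006, -1.0, 0.007]]
wrist_force: [0.6, -0.0, 0.5]
opening: 0.0879
```

Run:
```python
from h import *
s=monitor.get_state();print(s["eef_pos"],s["time_s"])
plan([.51,-.03,.25],Rt(np.radians(14.7)),10)
```

```text
[0.41391944 0.24518366 0.27122506] 1.6833
[0.088, 0.0292, 0.002, 0.0003, -0.0005, 0.0583, -0.0007]
[0.088, 0.0291, 0.002, 0.002, -0.0005, 0.0583, -0.0007]
[0.088, 0.0289, 0.002, 0.0037, -0.0005, 0.0583, -0.0007]
[0.088, 0.0287, 0.002, 0.0053, -0.0005, 0.0583, -0.0007]
[0.088, 0.0283, 0.002, 0.007, -0.0005, 0.0583, -0.0007]
[0.088, 0.0278, 0.0021, 0.0086, -0.0005, 0.0583, -0.0007]
[0.088, 0.0273, 0.0021, 0.0102, -0.0005, 0.0583, -0.0007]
[0.088, 0.0266, 0.0021, 0.0118, -0.0005, 0.0583, -0.0007]
[0.088, 0.0259, 0.0021, 0.0134, -0.0005, 0.0583, -0.0007]
[0.088, 0.0251, 0.0021, 0.0148, -0.0005, 0.0583, -0.0007]
```

Emit:
{"fn": "step_arm", "kwargs": {"plan": [[0.088,0.029,0.002,0,0,0.058,0],[0.088,0.029,0.002,0.002,0,0.058,0],[0.088,0.029,0.002,0.004,0,0.058,0],[0.088,0.029,0.002,0.005,0,0.058,0],[0.088,0.028,0.002,0.007,0,0.058,0],[0.088,0.028,0.002,0.009,0,0.058,0],[0.088,0.027,0.002,0.01,0,0.058,0],[0.088,0.027,0.002,0.012,0,0.058,0],[0.088,0.026,0.002,0.013,0,0.058,0],[0.088,0.025,0.002,0.015,0,0.058,0]]}}

```text
time_s: 2.52
eef_pos: [0.5083, -0.0481, 0.2522]
tcp_rot: [[-0.283, 0.013, 0.959], [-0.959, 0.008, -0.283], [-0.011, -1.0, 0.01]]
wrist_force: [0.8, -0.3, 0.4]
opening: 0.0882
```

Run:
```python
from h import *
s=monitor.get_state();print(s["eef_pos"],s["time_s"])
p=eyes.capture("wrist");save(p,"w1");print(p["fx"],np.round(p["R"],4).tolist(),np.round(p["t"],4).tolist(), ray(p,(280,210)))
```

```text
[ 0.50825926 -0.04813443  0.25224016] 2.5167
298.18983465982853 [[0.9593, -0.2822, 0.0107], [-0.2753, -0.9258, 0.2589], [-0.0632, -0.2513, -0.9658]] [-0.5048, 0.0725, 0.3617] (array([0.52702154, 0.01557978, 0.33594507]), array([-0.07178514, -0.25755244, -0.96365526]))
```

View pics/w1.png

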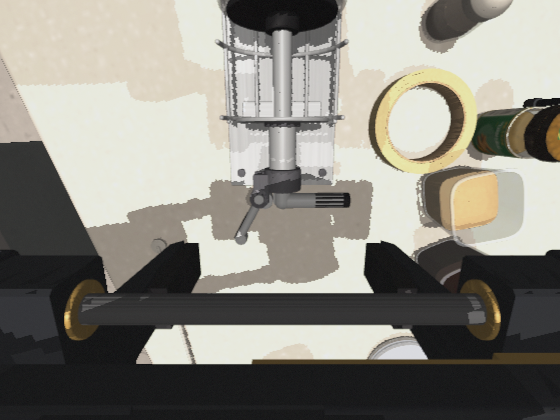

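The wrist view shows the collar at (278,180), the handle bar from (285,200) to (350,200) and the lever tip at (241,238). I'll zoom in to measure.

Run:
```python
import cv2
cv2.imwrite("pics/w1z.png",cv2.resize(cv2.imread("pics/w1.png")[105:250,215:365],None,fx=4,fy=4,interpolation=cv2.INTER_CUBIC))
```

```text
(no output)
```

View pics/w1z.png

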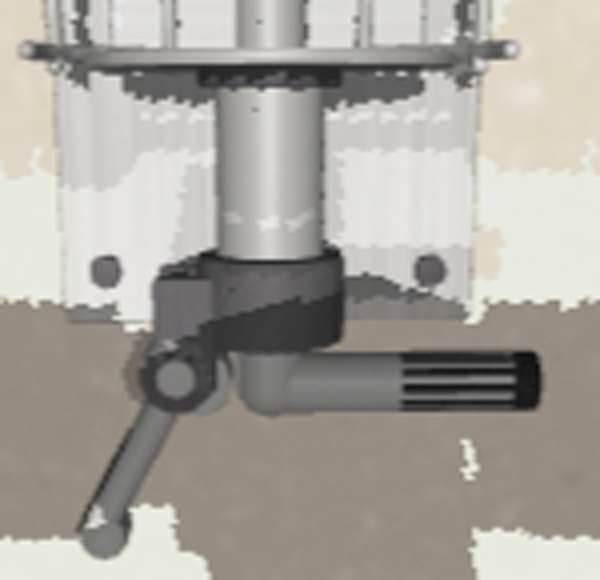

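Run:
```python
from h import *
from scipy.optimize import least_squares
top=eyes.capture("top"); sc=eyes.capture("scene"); w=eyes.capture("wrist")
zw=lambda x,y:((x+.5)/4-.5+215,(y+.5)/4-.5+105)
zt=lambda x,y:((x+.5)/6-.5+205,(y+.5)/6-.5+175); zs=lambda x,y:((x+.5)/6-.5+220,(y+.5)/6-.5+160)
obs=[("hend",w,zw(538,380),(-.010,-.062,.066),1),("bar40",w,zw(455,380),(-.010,-.042,.066),1),
("tip",w,zw(105,538),(-.048,.047,.066),1),("pin",w,zw(176,378),(-.006,.021,.078),1),
("hend",top,zt(595,180),(-.01,-.060,.066),1),("tip",top,zt(625,412),(-.047,.046,.066),1),("pin",top,zt(543,341),(-.006,.021,.078),1),
("hend",sc,zs(524,325),(-.01,-.061,.066),.7),("pin",sc,zs(347,348),(-.006,.021,.078),.7)]
def W(q,l):
    th=q[2]; fx=np.array([np.sin(th),np.cos(th),0]);fy=np.array([-np.cos(th),np.sin(th),0])
    return np.array([q[0],q[1],q[3]])+fx*l[0]+fy*l[1]+np.array([0,0,l[2]])
f=lambda q:np.concatenate([(P(p,W(q,l))-uv)*k for _,p,uv,l,k in obs])
r=least_squares(f,[.51,-.036,.25,0]);q=r.x
print(q,np.degrees(q[2]));print(f(q).reshape(-1,2).round(1).tolist())
print("bar pt wrist only z.066",plane(w,zw(538,380),.066),W(q,(-.01,-.062,.066)))
print("barrel edges local y at z66:",[plane(w,zw(*a),.066) for a in [(215,200),(325,200)]],W(q,(.02,0,.066)))
for l in [(0,0,.066),(.05,0,.066),(0,-.017,.066),(0,.017,.066),(.06,-.05,.066),(-.003,-.04,.066)]:
    c=P(w,W(q,l)); print(l,((c-[215,105]+.5)*4-.5).round(0))
```

```text
[ 0.51528807 -0.03963786  0.25434341 -0.00352605] 14.5728042014278
[[0.3, -1.7], [-0.1, -1.0], [-4.1, 0.5], [1.9, 0.6], [1.2, -2.2], [0.8, 0.3], [1.8, -1.0], [1.2, 0.8], [1.3, 1.2]]
bar pt wrist only z.066 [ 0.57152685 -0.06533697  0.066     ] [ 0.57277735 -0.06491597  0.06247395]
barrel edges local y at z66: [array([ 0.5115262 , -0.00440085,  0.066     ]), array([ 0.53511021, -0.01136001,  0.066     ])] [ 0.52032027 -0.02028129  0.06247395]
(0, 0, 0.066) [275. 340.]
(0.05, 0, 0.066) [268. 120.]
(0, -0.017, 0.066) [348. 338.]
(0, 0.017, 0.066) [202. 343.]
(0.06, -0.05, 0.066) [494.  66.]
(-0.003, -0.04, 0.066) [446. 347.]
```

```bash
cat >> h.py <<'E'
Q=np.array([.5153,-.0396]);TH=np.radians(14.57)
FX=np.array([np.sin(TH),np.cos(TH)]);FY=np.array([-np.cos(TH),np.sin(TH)])
def loc():
    s=monitor.get_state();d=np.array(s["eef_pos"][:2])-Q; f=np.array(s["wrist_force"])
    print("t",s["time_s"],"loc x,y,z",(d@FX*1e3).round(1),(d@FY*1e3).round(1),round(s["eef_pos"][2]*1e3,1),"F fx,fy,z",(f[:2]@FX).round(1),(f[:2]@FY).round(1),f[2].round(1),"op",round(s["opening"],4))
    print("toolrot err deg",np.degrees(Ro.from_matrix(np.array(s["tcp_rot"]).T@Rt(TH)).as_rotvec()).round(2))
def go(x,y,z,n,op=.088): 
    w=Q+x*FX+y*FY; plan([w[0],w[1],z],Rt(TH),n,op)
E
python3 - <<'E'
from h import *
loc(); go(.012,.014,.18,3)
E
```

```text
t 2.7167 loc x,y,z -9.1 5.2 252.0 F fx,fy,z 0.8 0.3 -0.5 op 0.0882
toolrot err deg [-0.54 -1.77 -0.65]
[0.088, -0.0067, 0.024, -0.0034, -0.0031, -0.0103, -0.0038]
[0.088, -0.0068, 0.024, -0.0032, -0.0031, -0.0103, -0.0038]
[0.088, -0.0069, 0.024, -0.0031, -0.0031, -0.0103, -0.0038]
```

Emit:
{"fn": "step_arm", "kwargs": {"plan": [[0.088,-0.007,0.024,-0.0035,-0.003,-0.01,-0.004],[0.088,-0.007,0.024,-0.003,-0.003,-0.01,-0.004],[0.088,-0.007,0.024,-0.003,-0.003,-0.01,-0.004],[0.088,0,0,0,0,0,0]]}}

```text
time_s: 3.05
eef_pos: [0.506, -0.0198, 0.1814]
tcp_rot: [[-0.246, 0.007, 0.969], [-0.969, -0.0, -0.246], [-0.001, -1.0, 0.006]]
wrist_force: [-1.0, 0.4, -1.0]
opening: 0.0881
```

Run:
```python
from h import *
loc(); go(.012,.014,.109,5)
p=eyes.capture("wrist");save(p,"w2");save(eyes.capture("scene"),"s2",(200,140,360,260),5)
```

```text
t 3.05 loc x,y,z 16.9 14.0 181.4 F fx,fy,z 0.2 1.1 -1.0 op 0.0881
toolrot err deg [-0.37  0.3  -0.08]
[0.088, 0.001, 0.0145, -0.0001, -0.0013, 0.0011, -0.0003]
[0.088, 0.001, 0.0145, -0.0001, -0.0013, 0.0011, -0.0003]
[0.088, 0.001, 0.0145, -0.0001, -0.0013, 0.0011, -0.0003]
[0.088, 0.001, 0.0145, -0.0, -0.0013, 0.0011, -0.0003]
[0.088, 0.001, 0.0145, -0.0, -0.0013, 0.0011, -0.0003]
```

View pics/w2.png

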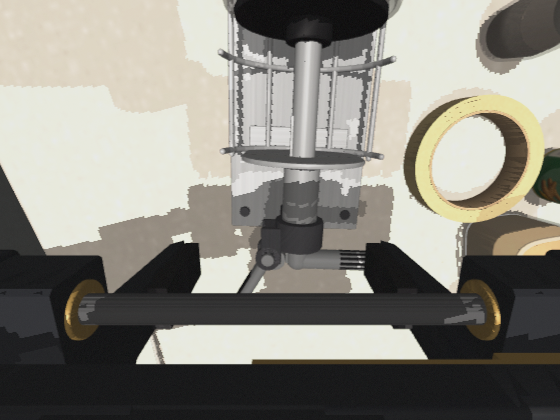

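View pics/s2.png

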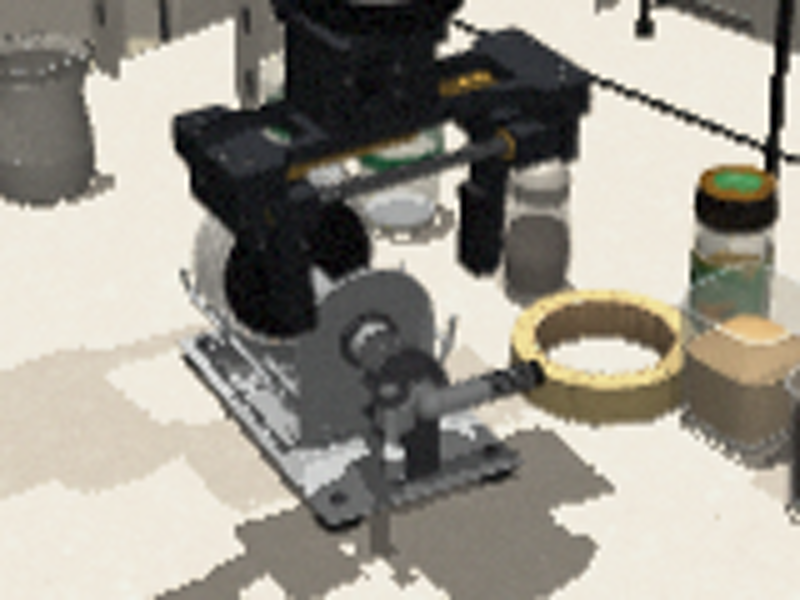

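Emit:
{"fn": "step_arm", "kwargs": {"plan": [[0.088,0.001,0.0145,0,-0.001,0.001,0],[0.088,0.001,0.0145,0,-0.001,0.001,0],[0.088,0.001,0.0145,0,-0.001,0.001,0],[0.088,0.001,0.0145,0,-0.001,0.001,0],[0.088,0.001,0.0115,0,-0.001,0.001,0],[0.088,0,0,0,0,0,0]]}}

```text
time_s: 3.65
eef_pos: [0.5175, -0.0245, 0.1272]
tcp_rot: [[-0.246, 0.031, 0.969], [-0.969, -0.002, -0.247], [-0.006, -1.0, 0.03]]
wrist_force: [-1.0, -0.4, -0.6]
opening: 0.0883
```

Run:
```python
from h import *
loc()
p=eyes.capture("wrist");save(p,"w3");save(eyes.capture("scene"),"s3",(200,140,360,260),5);save(eyes.capture("top"),"t3",(205,175,330,260),6)
```

```text
t 3.65 loc x,y,z 15.2 1.6 127.2 F fx,fy,z -0.6 0.8 -0.6 op 0.0883
toolrot err deg [-1.73  0.3  -0.34]
```

View pics/w3.png

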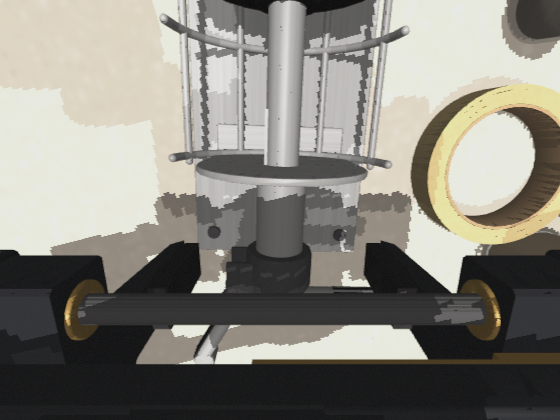

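View pics/s3.png

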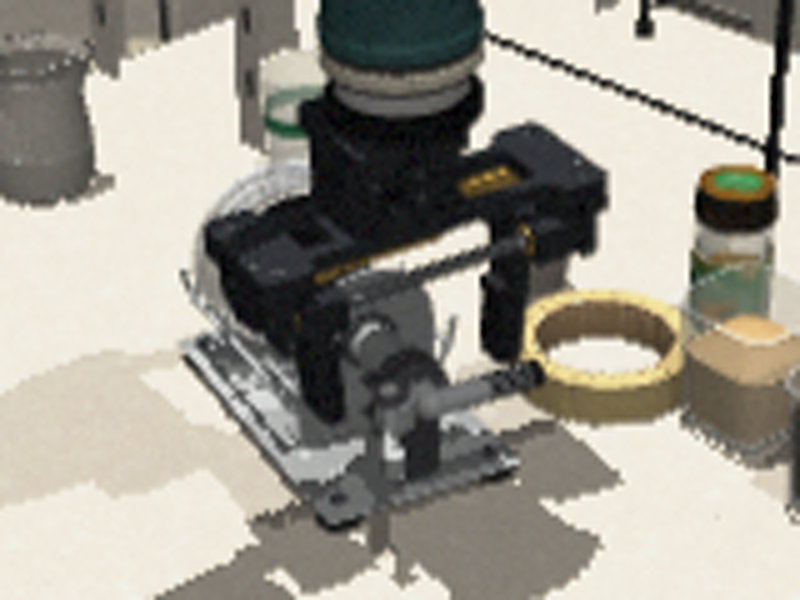

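Run:
```python
from h import *
s=monitor.get_state()
for k in ["joint_pos","joint_velocities","joint_efforts","wrist_force","moment"]: print(k,np.round(s[k],2))
loc(); go(.012,.014,.135,2)
```

```text
joint_pos [-5.5000e+00  7.5900e+00  1.2098e+02  9.0000e-02  4.9490e+01  8.7300e+00]
joint_velocities [ 0.05 -0.18 -0.08 -0.08 -0.14 -0.09]
joint_efforts [  0.   -36.21 -28.94   0.07  -0.14  -0.  ]
wrist_force [-0.4  -1.27  0.46]
moment [-0.07  0.15  0.  ]
t 3.8 loc x,y,z 15.4 0.3 129.1 F fx,fy,z -1.3 0.1 0.5 op 0.088
toolrot err deg [-1.91  0.29 -0.37]
[0.088, 0.0017, -0.0032, -0.0067, -0.0167, 0.0025, -0.0032]
[0.088, 0.0017, -0.0031, -0.0068, -0.0167, 0.0025, -0.0032]
```

View pics/t3.png

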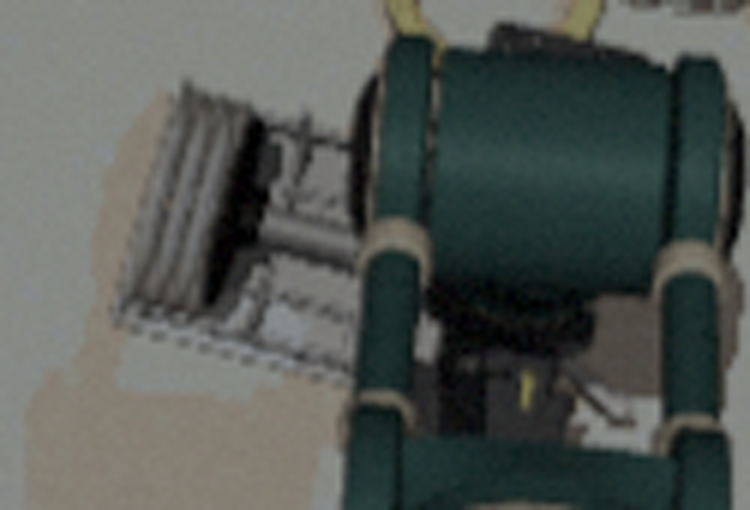

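Emit:
{"fn": "step_arm", "kwargs": {"plan": [[0.088,0,0,0,0,0,0],[0.088,0,0,0,0,0,0]]}}

```text
time_s: 3.97
eef_pos: [0.5202, -0.0247, 0.1313]
tcp_rot: [[-0.246, 0.037, 0.968], [-0.969, -0.002, -0.247], [-0.007, -0.999, 0.037]]
wrist_force: [0.2, -0.1, -0.1]
opening: 0.0879
```

Run:
```python
from h import *
loc(); go(.012,.014,.130,2)
```

```text
t 3.9667 loc x,y,z 15.7 -1.0 131.3 F fx,fy,z -0.0 -0.2 -0.1 op 0.0879
toolrot err deg [-2.1   0.29 -0.4 ]
[0.088, 0.0018, 0.0004, -0.0075, -0.0183, 0.0026, -0.0035]
[0.088, 0.0018, 0.0005, -0.0075, -0.0183, 0.0026, -0.0035]
```

```bash
sed -i 's/    for r in out: print.*/    b=np.array([0,0.0001,.0011,-.0007,-.0017,0,-.0002])\n    for r in out: print([float(v) for v in (np.array(r)+b).round(4)])/' h.py
python3 - <<'E'
from h import *
go(.012,.014,.109,4)
E
```

```text
[0.088, 0.001, 0.0065, -0.0046, -0.0109, 0.0013, -0.0019]
[0.088, 0.001, 0.0066, -0.0046, -0.0109, 0.0013, -0.0019]
[0.088, 0.001, 0.0066, -0.0045, -0.0109, 0.0013, -0.0019]
[0.088, 0.001, 0.0066, -0.0045, -0.0109, 0.0013, -0.0019]
```

Emit:
{"fn": "step_arm", "kwargs": {"plan": [[0.088,0.001,0.0065,-0.0045,-0.011,0.0013,-0.002],[0.088,0.001,0.0065,-0.0045,-0.011,0.0013,-0.002],[0.088,0.001,0.0065,-0.0045,-0.011,0.0013,-0.002],[0.088,0.001,0.0065,-0.0045,-0.011,0.0013,-0.002]]}}

```text
time_s: 4.3
eef_pos: [0.5037, -0.0243, 0.1065]
tcp_rot: [[-0.252, -0.004, 0.968], [-0.968, 0.0, -0.252], [0.0, -1.0, -0.004]]
wrist_force: [-0.4, 0.7, 0.3]
opening: 0.0879
```

Run:
```python
from h import *
loc(); go(.012,.014,.109,3)
```

```text
t 4.3 loc x,y,z 11.9 15.1 106.5 F fx,fy,z 0.6 0.5 0.3 op 0.0879
toolrot err deg [ 0.21 -0.02  0.03]
[0.088, 0.0001, 0.0003, -0.0003, -0.0005, -0.0001, 0.0]
[0.088, 0.0001, 0.0003, -0.0003, -0.0005, -0.0001, 0.0]
[0.088, 0.0001, 0.0003, -0.0003, -0.0005, -0.0001, 0.0]
```

Emit:
{"fn": "step_arm", "kwargs": {"plan": [[0.088,0.008,0.0005,-0.0003,-0.0007,0,0],[0.088,0.01,0.0005,-0.0003,-0.001,0,0],[0.088,0.01,0.0011,-0.0007,-0.0017,0,0],[0.088,0.01,0.0011,-0.0007,-0.0017,0,0],[0.088,0.01,0.0011,-0.0007,-0.0017,0,0]]}}

```text
time_s: 4.72
eef_pos: [0.4891, -0.0702, 0.1016]
tcp_rot: [[-0.248, -0.009, 0.969], [-0.969, 0.006, -0.248], [-0.004, -1.0, -0.01]]
wrist_force: [1.1, 5.7, 4.2]
opening: 0.088
```

Run:
```python
from h import *
loc()
save(eyes.capture("scene"),"s4",(200,140,360,260),5)
loc()
```

```text
t 4.7167 loc x,y,z -36.2 17.7 101.6 F fx,fy,z 5.8 0.4 4.2 op 0.088
toolrot err deg [ 0.58  0.19 -0.23]
t 4.7667 loc x,y,z -37.7 17.8 101.4 F fx,fy,z 3.1 -0.0 2.6 op 0.088
toolrot err deg [ 0.59  0.17 -0.16]
```

View pics/s4.png

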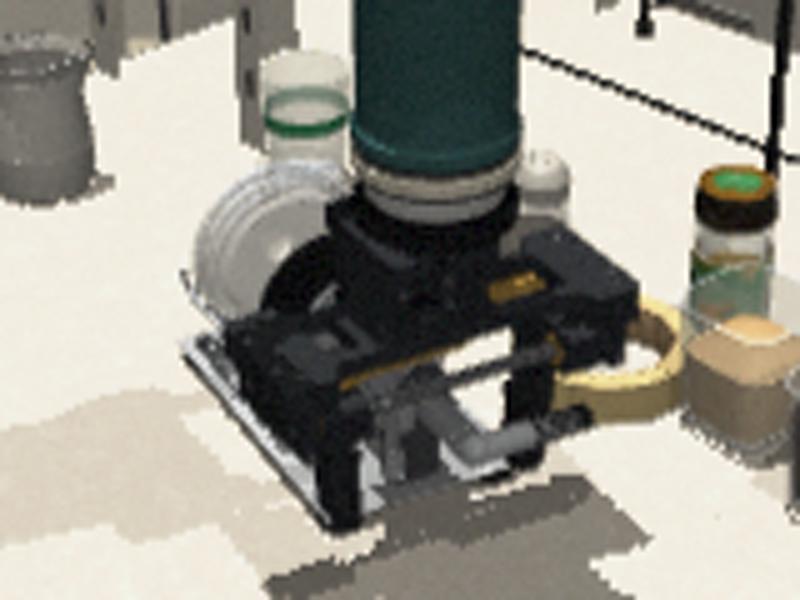

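Emit:
{"fn": "step_arm", "kwargs": {"plan": [[0.088,0.008,-0.001,0.0005,0,0,0],[0.088,0.007,-0.001,0.0005,0,0,0],[0.088,0.005,-0.001,0.0005,0,0,0]]}}

```text
time_s: 5.02
eef_pos: [0.4827, -0.092, 0.1023]
tcp_rot: [[-0.251, -0.013, 0.968], [-0.968, 0.009, -0.251], [-0.006, -1.0, -0.015]]
wrist_force: [3.0, 5.3, -4.4]
opening: 0.0878
```

Run:
```python
from h import *
loc()
```

```text
t 5.0167 loc x,y,z -59.0 18.4 102.3 F fx,fy,z 5.9 -1.6 -4.4 op 0.0878
toolrot err deg [ 0.84  0.04 -0.33]
```

Emit:
{"fn": "step_arm", "kwargs": {"plan": [[0.088,0.005,-0.002,0.001,0.002,0,0],[0.088,0.005,-0.002,0.001,0.002,0,0]]}}

```text
time_s: 5.18
eef_pos: [0.4809, -0.0976, 0.1033]
tcp_rot: [[-0.253, -0.01, 0.967], [-0.967, 0.021, -0.253], [-0.018, -1.0, -0.015]]
wrist_force: [20.7, 45.1, -17.9]
opening: 0.088
```

Run:
```python
from h import *
loc()
```

```text
t 5.1833 loc x,y,z -64.8 18.7 103.3 F fx,fy,z 48.9 -8.7 -17.9 op 0.088
toolrot err deg [ 0.88 -0.08 -1.03]
```

Emit:
{"fn": "step_arm", "kwargs": {"plan": [[0.088,-0.001,-0.001,0.001,0.002,0,0]]}}

```text
time_s: 5.27
eef_pos: [0.4816, -0.0953, 0.1031]
tcp_rot: [[-0.253, -0.009, 0.967], [-0.967, 0.025, -0.253], [-0.022, -1.0, -0.015]]
wrist_force: [1.6, 3.3, -1.1]
opening: 0.0878
```

Run:
```python
from h import *
loc()
```

```text
t 5.2667 loc x,y,z -62.4 18.6 103.1 F fx,fy,z 3.6 -0.8 -1.1 op 0.0878
toolrot err deg [ 0.87 -0.1  -1.24]
```

```bash
cat >> h.py <<'E'
def fing():
    s=monitor.get_state();R=np.array(s["tcp_rot"]);p=np.array(s["eef_pos"])
    g=p+R[:,1]*(p[2]-.066); print("finger at z66: x,y",((g[:2]-Q)@FX*1e3).round(2),((g[:2]-Q)@FY*1e3).round(2))
E
python3 - <<'E'
from h import *
loc();fing(); go(-.052,.014,.108,4)
E
```

```text
t 5.2667 loc x,y,z -62.4 18.6 103.1 F fx,fy,z 3.6 -0.8 -1.1 op 0.0878
toolrot err deg [ 0.87 -0.1  -1.24]
finger at z66: x,y -61.63 19.16
[0.088, -0.0025, -0.0001, 0.0004, 0.0021, -0.0004, -0.0056]
[0.088, -0.0025, -0.0001, 0.0004, 0.0021, -0.0004, -0.0056]
[0.088, -0.0025, -0.0001, 0.0004, 0.0021, -0.0004, -0.0056]
[0.088, -0.0025, -0.0001, 0.0004, 0.0021, -0.0004, -0.0056]
```

Emit:
{"fn": "step_arm", "kwargs": {"plan": [[0.088,-0.0025,-0.001,0.0008,0.002,0,-0.0055],[0.088,-0.0025,-0.001,0.0008,0.002,0,-0.0055],[0.088,-0.0025,-0.001,0.0008,0.002,0,-0.0055]]}}

```text
time_s: 5.52
eef_pos: [0.4836, -0.0877, 0.1034]
tcp_rot: [[-0.255, -0.012, 0.967], [-0.967, 0.011, -0.254], [-0.007, -1.0, -0.014]]
wrist_force: [1.3, 4.1, -3.2]
opening: 0.0882
```

Run:
```python
from h import *
loc();fing(); go(-.046,.014,.108,3)
```

```text
t 5.5167 loc x,y,z -54.6 18.6 103.4 F fx,fy,z 4.3 -0.3 -3.2 op 0.0882
toolrot err deg [ 0.83 -0.17 -0.41]
finger at z66: x,y -54.3 19.1
[0.088, -0.0028, -0.0004, 0.0008, 0.0031, -0.001, -0.0026]
[0.088, -0.0028, -0.0004, 0.0008, 0.0031, -0.001, -0.0026]
[0.088, -0.0028, -0.0004, 0.0008, 0.0031, -0.001, -0.0026]
```

Emit:
{"fn": "step_arm", "kwargs": {"plan": [[0.088,-0.003,-0.0015,0.003,0.003,0,-0.0025],[0.088,-0.003,-0.0015,0.003,0.003,0,-0.0025],[0.088,-0.002,-0.0015,0.003,0.003,0,-0.0025]]}}

```text
time_s: 5.77
eef_pos: [0.4891, -0.0808, 0.1049]
tcp_rot: [[-0.256, -0.019, 0.967], [-0.967, 0.004, -0.256], [0.001, -1.0, -0.019]]
wrist_force: [-1.4, 4.4, -2.9]
opening: 0.0881
```

Run:
```python
from h import *
loc();fing()
save(eyes.capture("scene"),"s5",(225,165,325,240),8);save(eyes.capture("wrist"),"w5")
loc();fing()
```

```text
t 5.7667 loc x,y,z -46.4 15.0 104.9 F fx,fy,z 3.9 2.5 -2.9 op 0.0881
toolrot err deg [ 1.08 -0.24  0.05]
finger at z66: x,y -46.47 15.74
t 5.8667 loc x,y,z -46.2 14.7 105.0 F fx,fy,z 5.8 1.7 -1.5 op 0.0882
toolrot err deg [ 1.05 -0.22  0.03]
finger at z66: x,y -46.23 15.42
```

View pics/s5.png

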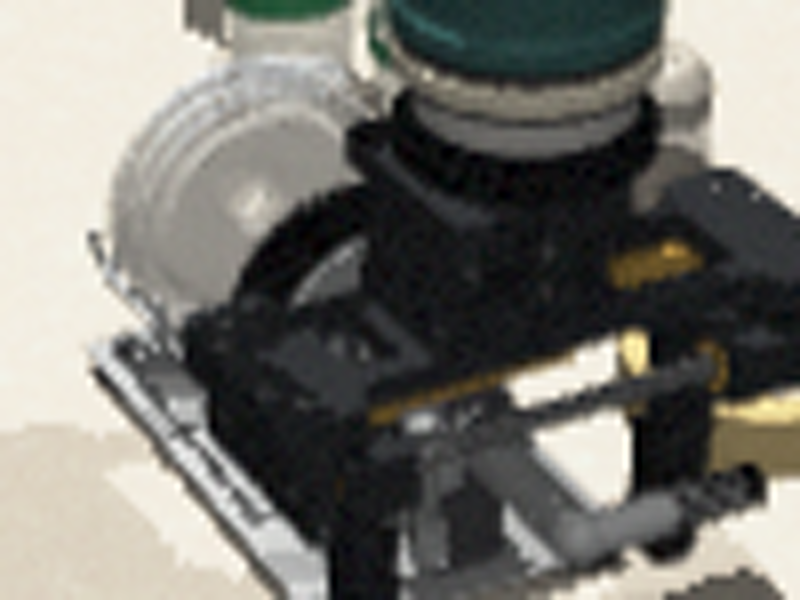

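View pics/w5.png

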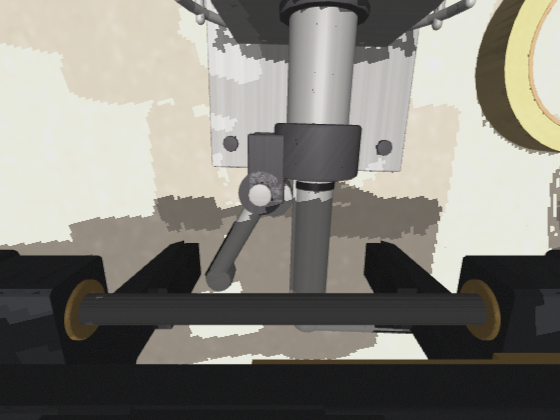

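Run:
```python
from h import *
p=eyes.capture("wrist");save(p,"w5z",(240,110,390,220),5)
loc();fing()
def W(x,y,z): w=Q+x*FX+y*FY; return [*w,z]
def z(c): return ((c-[240,110]+.5)*5-.5).round(0)
print("collar top edge face",z(P(p,W(0,0,.083))),"sides",z(P(p,W(0,-.017,.066))),z(P(p,W(0,.017,.066))), "collar back",z(P(p,W(.02,0,.083))))
for x in (0,-.002,-.004,-.006): print(x,z(P(p,W(x,0,.074))))
```

```text
t 5.9167 loc x,y,z -46.3 14.7 105.0 F fx,fy,z 5.4 2.2 -2.0 op 0.0878
toolrot err deg [ 1.04 -0.22  0.02]
finger at z66: x,y -46.3 15.44
collar top edge face [410. 378.] sides [594. 337.] [181. 337.] collar back [419.  88.]
0 [397. 354.]
-0.002 [396. 380.]
-0.004 [395. 405.]
-0.006 [395. 430.]
```

View pics/w5z.png

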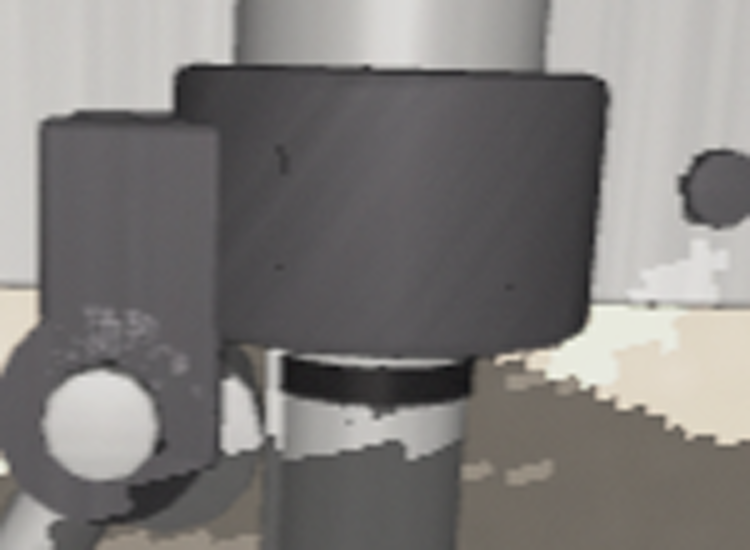

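Emit:
{"fn": "step_arm", "kwargs": {"plan": [[0.088,-0.0012,-0.001,0.0035,0.006,-0.001,0],[0.088,-0.001,-0.001,0.0035,0.006,-0.001,0],[0.088,-0.001,-0.001,0.003,0.006,-0.001,0]]}}

```text
time_s: 6.17
eef_pos: [0.4949, -0.0788, 0.1055]
tcp_rot: [[-0.253, -0.012, 0.967], [-0.967, 0.003, -0.253], [0.001, -1.0, -0.013]]
wrist_force: [-1.8, 5.0, -0.5]
opening: 0.0879
```

```bash
cat >> h.py <<'E'
def look(n):
    p=eyes.capture("wrist");save(p,n,(230,110,390,230),5)
    def W(x,y,z): w=Q+x*FX+y*FY; return [*w,z]
    def z(c): return ((c-[230,110]+.5)*5-.5).round(0)
    print("pred face edge",z(P(p,W(0,0,.083))),[ (x,z(P(p,W(x,0,.074))).tolist()) for x in (0,-.002)])
    loc();fing()
E
python3 -c "
from h import *
loc();look('w6')"
```

```text
t 6.1667 loc x,y,z -43.1 9.9 105.5 F fx,fy,z 4.4 3.0 -0.5 op 0.0879
toolrot err deg [ 0.73 -0.09  0.03]
pred face edge [390. 419.] [(0, [382.0, 393.0]), (-0.002, [381.0, 418.0])]
t 6.2167 loc x,y,z -42.9 9.6 105.6 F fx,fy,z 4.7 2.6 -1.2 op 0.0882
toolrot err deg [ 0.71 -0.09  0.02]
finger at z66: x,y -42.91 10.13
```

View pics/w6.png

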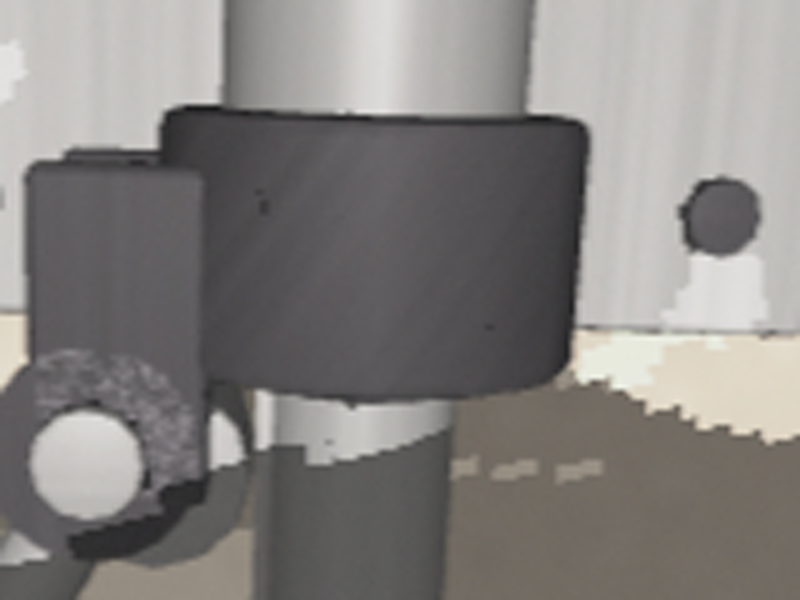

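Emit:
{"fn": "step_arm", "kwargs": {"plan": [[0.07,0.001,0,0.0007,0.002,0,0],[0.06,0.0003,0,0.0003,0.001,0,0],[0.055,0.0003,0,0.0003,0.001,0,0]]}}

```text
time_s: 6.47
eef_pos: [0.4981, -0.0811, 0.1062]
tcp_rot: [[-0.252, -0.003, 0.968], [-0.968, 0.0, -0.252], [0.001, -1.0, -0.003]]
wrist_force: [2.8, 2.9, -4.0]
opening: 0.07
```

```bash
python3 -c "
from h import *
loc();look('w7')"
```

```text
t 6.4667 loc x,y,z -44.5 6.2 106.2 F fx,fy,z 3.5 -2.0 -4.0 op 0.07
toolrot err deg [ 0.18 -0.    0.04]
pred face edge [337. 397.] [(0, [332.0, 373.0]), (-0.002, [332.0, 398.0])]
t 6.5167 loc x,y,z -44.5 6.0 106.3 F fx,fy,z 3.0 -3.4 -3.1 op 0.0663
toolrot err deg [0.15 0.   0.04]
finger at z66: x,y -44.57 6.06
```

View pics/w7.png

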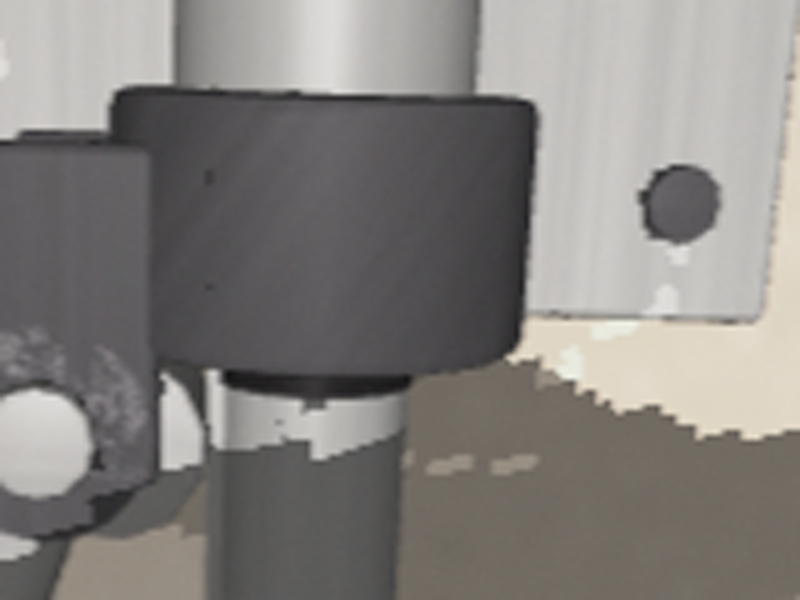

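```bash
python3 -c "
from h import *
p=eyes.capture('wrist');save(p,'w8');loc();fing()"
```

```text
t 6.5667 loc x,y,z -44.4 6.0 106.3 F fx,fy,z 4.4 -3.6 -2.9 op 0.0621
toolrot err deg [ 0.15 -0.01  0.02]
finger at z66: x,y -44.45 6.07
```

View pics/w8.png

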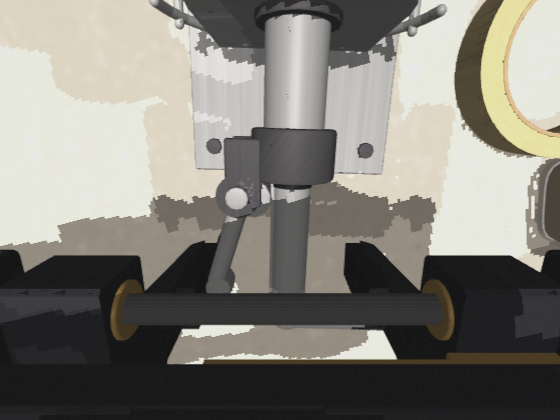

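Emit:
{"fn": "step_arm", "kwargs": {"plan": [[0.055,-0.0005,0.0003,-0.002,-0.001,0,0],[0.05,-0.0003,0.0003,-0.002,-0.001,0,0]]}}

```text
time_s: 6.73
eef_pos: [0.4971, -0.0798, 0.1066]
tcp_rot: [[-0.251, 0.001, 0.968], [-0.968, -0.0, -0.251], [0.0, -1.0, 0.001]]
wrist_force: [6.1, 4.1, -4.9]
opening: 0.051
```

```bash
python3 -c "
from h import *
loc();look('w9')"
```

```text
t 6.7333 loc x,y,z -43.5 7.5 106.6 F fx,fy,z 5.5 -4.9 -4.9 op 0.051
toolrot err deg [-0.06  0.04  0.01]
pred face edge [353. 409.] [(0, [346.0, 385.0]), (-0.002, [346.0, 409.0])]
t 6.7833 loc x,y,z -43.4 7.6 106.7 F fx,fy,z 5.9 -5.3 -3.2 op 0.0499
toolrot err deg [-0.07  0.04 -0.01]
finger at z66: x,y -43.39 7.52
```

View pics/w9.png

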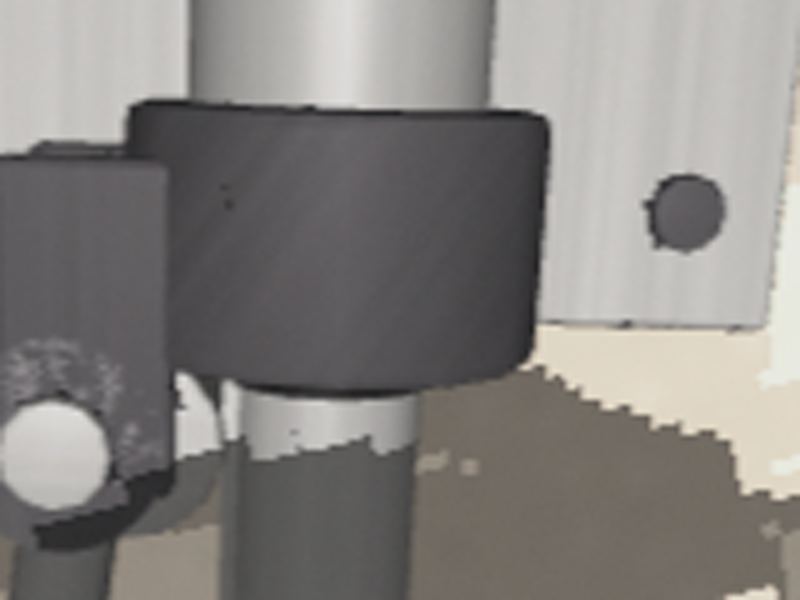

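Emit:
{"fn": "step_arm", "kwargs": {"plan": [[0.042,0.0002,0.0005,-0.0015,0,0,0],[0.036,0.0002,0.0005,-0.001,0,0,0]]}}

```text
time_s: 6.95
eef_pos: [0.4971, -0.0789, 0.1068]
tcp_rot: [[-0.251, 0.007, 0.968], [-0.968, 0.001, -0.251], [-0.002, -1.0, 0.007]]
wrist_force: [-5.5, 7.2, 3.7]
opening: 0.0391
```

```bash
python3 -c "
from h import *
loc();look('w10')"
```

```text
t 6.95 loc x,y,z -42.6 7.7 106.8 F fx,fy,z 5.6 7.2 3.7 op 0.0391
toolrot err deg [-0.38  0.04 -0.13]
pred face edge [354. 421.] [(0, [346.0, 396.0]), (-0.002, [346.0, 420.0])]
t 7.0 loc x,y,z -42.7 8.9 106.6 F fx,fy,z 6.9 2.4 4.0 op 0.0368
toolrot err deg [-0.21  0.03 -0.12]
finger at z66: x,y -42.59 8.71
```

View pics/w10.png

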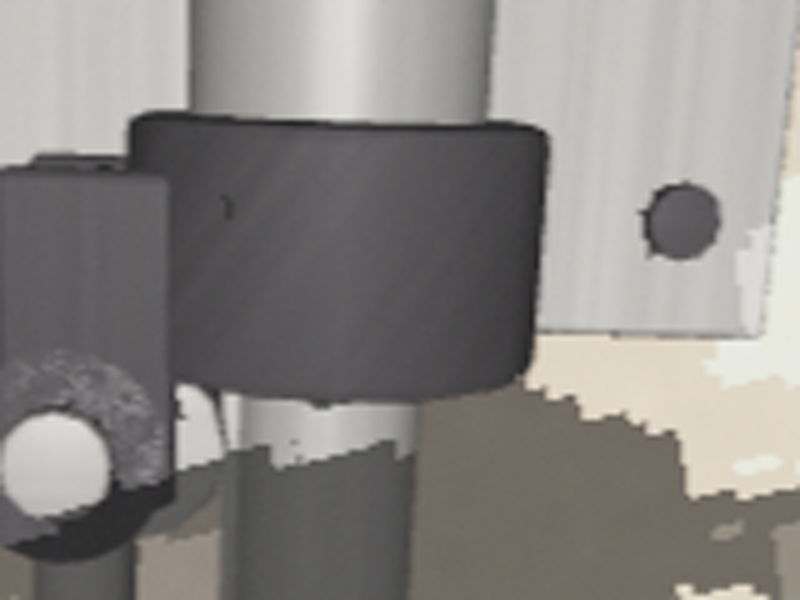

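Emit:
{"fn": "step_arm", "kwargs": {"plan": [[0.032,0.0012,0,-0.0005,0,0,0],[0.026,0.001,0,-0.0003,0,0,0]]}}

```text
time_s: 7.17
eef_pos: [0.4933, -0.0782, 0.1067]
tcp_rot: [[-0.252, 0.0, 0.968], [-0.968, 0.006, -0.252], [-0.006, -1.0, -0.001]]
wrist_force: [5.1, 6.8, -3.7]
opening: 0.0298
```

```bash
python3 -c "
from h import *
loc();look('w11')"
```

```text
t 7.1667 loc x,y,z -42.9 11.6 106.7 F fx,fy,z 7.9 -3.2 -3.7 op 0.0298
toolrot err deg [ 0.07 -0.04 -0.35]
pred face edge [408. 419.] [(0, [398.0, 394.0]), (-0.002, [397.0, 419.0])]
t 7.2167 loc x,y,z -42.9 11.6 106.6 F fx,fy,z 8.8 -0.6 0.3 op 0.0294
toolrot err deg [ 0.06 -0.05 -0.35]
finger at z66: x,y -42.65 11.6
```

View pics/w11.png

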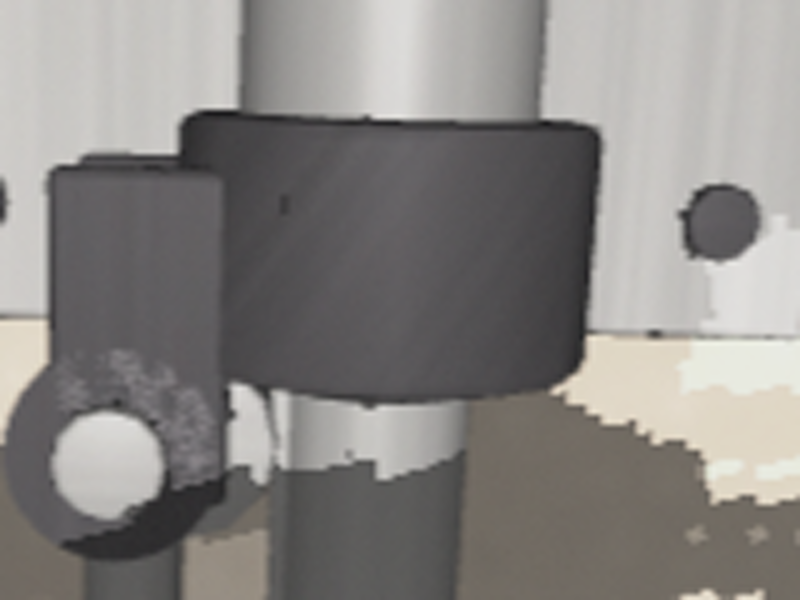

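Emit:
{"fn": "step_arm", "kwargs": {"plan": [[0.0,0.0005,0,0,0,0,0],[0.0,0.0005,0,0,0,0,0],[0.0,0.0003,0,0,0,0,0]]}}

```text
time_s: 7.47
eef_pos: [0.4933, -0.0782, 0.1067]
tcp_rot: [[-0.253, 0.001, 0.968], [-0.968, 0.008, -0.253], [-0.008, -1.0, -0.001]]
wrist_force: [3.3, 4.5, -3.3]
opening: 0.0301
```

```bash
python3 -c "
from h import *
loc();look('w12');p=eyes.capture('wrist');save(p,'w12f');save(eyes.capture('scene'),'s12',(225,165,325,240),8)"
```

```text
t 7.4667 loc x,y,z -42.9 11.6 106.7 F fx,fy,z 5.2 -2.1 -3.3 op 0.0301
toolrot err deg [ 0.05 -0.06 -0.47]
pred face edge [408. 419.] [(0, [397.0, 395.0]), (-0.002, [397.0, 419.0])]
t 7.5167 loc x,y,z -42.9 11.6 106.7 F fx,fy,z 5.0 -1.7 -2.2 op 0.0303
toolrot err deg [ 0.05 -0.06 -0.47]
finger at z66: x,y -42.57 11.59
```

View pics/w12.png

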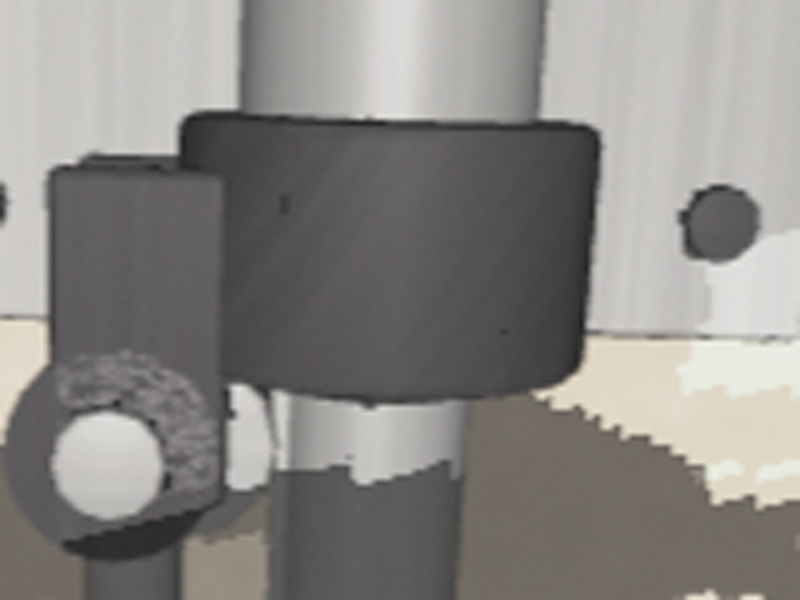

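View pics/w12f.png

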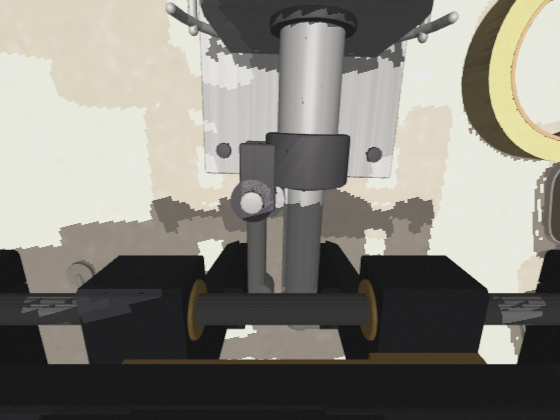

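View pics/s12.png

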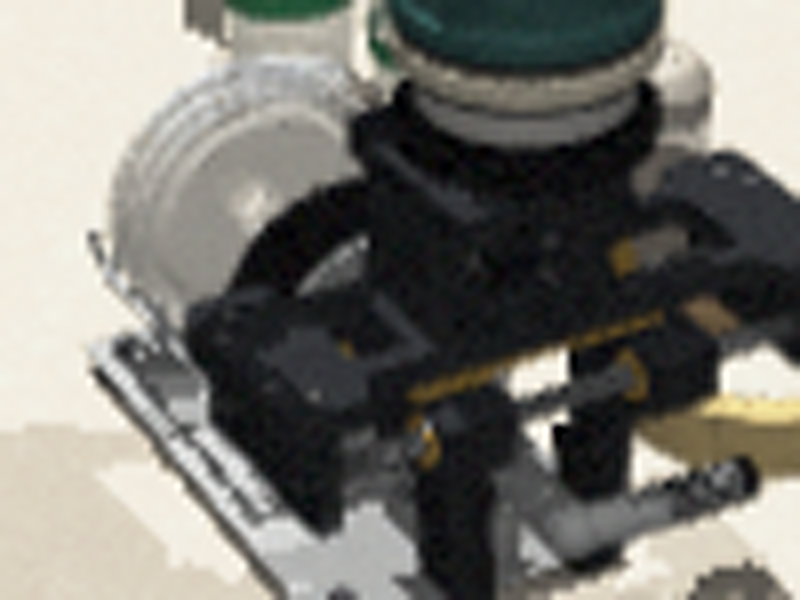

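Run:
```python
import cv2,numpy as np
a=[cv2.resize(cv2.imread(f"pics/{n}.png")[270:365,200:400],None,fx=3.9,fy=3.0,interpolation=cv2.INTER_CUBIC) for n in("w5","w12f")]
cv2.imwrite("pics/cmp.png",np.vstack(a))
```

```text
(no output)
```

View pics/cmp.png

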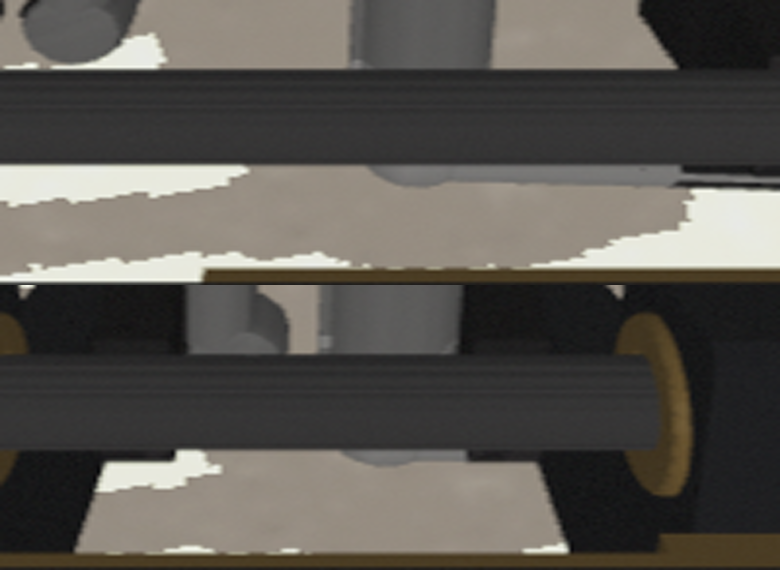

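Run:
```python
from h import *
p=eyes.capture("wrist")
def W(x,y,z): w=Q+x*FX+y*FY; return [*w,z]
# calibrate x shift of feeder in this view from collar edge
for dx in (0,.0016,.002):
    print(dx,"collar edge",P(p,W(dx,.0015,.083)).round(1),"elbow outer edge rows g=0,+1,-1",
      [max(P(p,W(dx-.062-g+.0*0-.007*np.cos(a),.0015,.066+.007*np.sin(a)))[1] for a in np.linspace(-1.5,1.5,31)).round(2) for g in (0,.001,-.001)])
loc()
```

```text
0 collar edge [307.1 193.4] elbow outer edge rows g=0,+1,-1 [np.float64(328.48), np.float64(330.32), np.float64(326.65)]
0.0016 collar edge [307.2 189.1] elbow outer edge rows g=0,+1,-1 [np.float64(325.55), np.float64(327.38), np.float64(323.7)]
0.002 collar edge [307.2 188.1] elbow outer edge rows g=0,+1,-1 [np.float64(324.81), np.float64(326.65), np.float64(322.96)]
t 7.6667 loc x,y,z -42.9 11.6 106.7 F fx,fy,z 5.0 -2.4 -2.9 op 0.0299
toolrot err deg [ 0.06 -0.07 -0.48]
```

```bash
python3 -c "
from h import *
save(eyes.capture('scene'),'s13');loc()"
```

```text
t 7.7167 loc x,y,z -42.9 11.6 106.7 F fx,fy,z 4.3 -2.1 -2.8 op 0.0297
toolrot err deg [ 0.06 -0.06 -0.48]
```

View pics/s13.png

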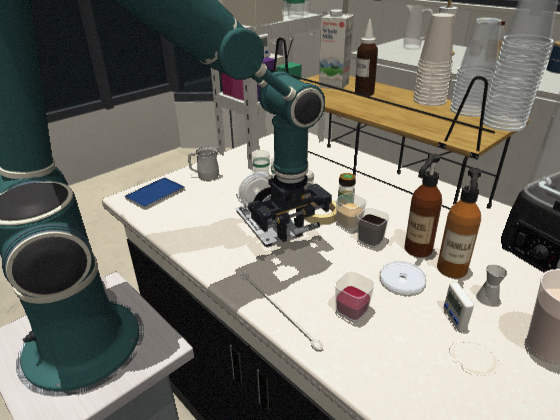

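The jug (205,163), tub (355,297) and lids (403,278) are where they were at the start. The grip is steady, so I'm handing in.

```bash
python3 -c "
from h import *
print(order.sign_off())"
```

```text
the job is handed in; nothing more can be done
None
```

The job is handed in at about 7.7 s, with the gripper still holding rod and lever together. I drew the handle back to the end stop, let it in to the mark, held it there and squeezed the cam lever shut.

**What the last checks showed:**
- **End stop:** it was felt as a force jump to 49 N along the rod. The wrist peaked at about 53 N, under the 120 N limit. The touch was by the finger, so I did not count it against the 40 N limit for arm and body.
- **Mark:** the groove was last seen about 0.9 mm outside the collar face, just before the final squeeze. Afterwards it is hidden at the collar's edge. The finger position puts it at about +0.1 mm, and the elbow's shift in the wrist pictures at about -0.3 mm (a rougher pass gave -0.6 mm).
- **Lever:** it lies parallel to the rod with the right gap in the wrist picture. The grip was steady for the last 0.5 s, with about 4 to 5 N of spring pull on the tool.
- **Other things:** jug, tub and lids look unmoved in the last scene picture; the tape is partly hidden behind the gripper.

**What disagreed or went wrong:**
- **Grip width:** the opening reads about 30 mm against the expected 32 mm, and the grip centre sits about 2 mm towards the lever side of where I predicted. I took both as compliance and calibration error.
- **Arm drift:** the arm drifted 1 to 2 mm per move, which I corrected as I went.
- **While closing:** the rod stood up to about 2 mm out from the mark for a moment, with the lever partly closed, and I brought it back before the final squeeze.

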